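Feed one dowel into the empty nest

ROBOT

A 6-joint arm with a two-finger parallel gripper is mounted at the origin on a cart in front of the work surface, level with it; the furniture and walls round the work are solid. World frame = base frame: x ahead of the robot, y to its left, z up, the work surface at z = 0. Lengths are in mm, angles in rad, forces in N, time in s.
With the tool pointing down it reaches from about 350 to 850 mm from the base axis. Payload 8.1 kg.
Tool frame: the origin (TCP) lies midway between the tips of the shut fingers; the grasp point (between the pads) lies behind it (manip.tcp_to_grasp is the z of the grasp point in the tool frame, in mm); z points along the fingers, y is the line along which they close (so a half turn about z gives the same grasp; the last joint's range is limited). The gripper opens to 93 mm and grips with 3 to 60 N. Pads are 15 mm wide; open, the fingers measure 128 mm over their backs; the gripper's body (75 mm by 188 mm) begins 65 mm behind the grasp point.
Start: joints at [-1.188, 0.13, 1.488, -0, 1.523, -0.085], TCP at [270.574, -535.532, 218.635] pointing down, gripper open.
Joint ranges: [-2.96, 2.96], [-0.89, 2.26], [0.02, 2.5], [-1.34, 4.48], [0, 2.73], [-2.66, 2.66]. Speed limits (rad/s): [2.39, 2.39, 2.79, 3.14, 3.14, 3.14].

INTERFACE

Orientations are given as a unit quaternion [x, y, z, w].
In Python, from station import manip, fingers, kinematics, eyes gives the robot as it stands. Calls block until the motion is done:
- manip.goto(position, orientation): joint-space move of the TCP to a pose.
- manip.move_straight(position, frame=None, rate=150, guard=None): straight line of the TCP; frame=None keeps the orientation; rate is the mean speed in mm/s. With guard (N) it stops when the force on the tool has changed by that much, and returns True; else False.
- manip.goto_joints(angles): joint-space move.
- fingers.set_gripper(opening, force=None): finger opening in mm; force is the grip in N (None keeps the last); returns when the fingers have stopped.
- manip.wait(seconds).
- kinematics.solve_ik(position, orientation): joint angles nearest the present ones, or None.
- manip.state(): the state.
- eyes.capture(name): name is "scene" or "top" or "wrist"; returns a dict with "pixels" (400x640x3 uint8, red, green, blue), "depth" (400x640 float32, mm along the optical axis (not along the pixel's ray), 0 where there is no reading), "intrinsics" (3x3 intrinsics, pixels), "T" (4x4, takes a point from camera to world coordinates). Camera axes: x right, y down, z forward; pixel columns grow to the right and rows downward; lengths in mm; the calibration is good to about 2 mm. A picture is of the moment at which its call begins.
A pose or a line that the arm cannot do raises manip.MotionError and nothing moves.
- manip.close_job(): hands the job in; it is judged then, once.
The state is a dict: "time_s": time; "q": joint angles; "joint_velocities": joint speeds; "joint_torque": joint torques, N m; "position": TCP position; "eef_rot": TCP orientation; "contact_force": force on the tool from outside, world axes, zero at the start; "torque": the same for the moment, N m; "gripper_width": finger opening in mm; "gripper_force": force on a finger pad.
Only numpy, scipy, OpenCV 4.12 (cv2) and the standard library are available. Lean on these libraries where they do the work, as an engineer would, in place of code of your own. Each camera call takes 0.05 s, during which the arm holds its last target. There are 200 camera calls.

TASK

Three dowel feeders stand side by side on the base plate; the pick-up nest at the low end of one of them is empty. With the fingertips, gently press that feeder's round black plunger pad down once until its first dowel rolls into the nest, then let the plunger spring back up and move away. Exactly one dowel must be fed; do not touch the dowels themselves, and leave the other two feeders and everything else on the bench alone.

Things in the scene. Friction and masses are not known exactly. Their poses are not given: they have to be found in the camera images.
- lane_a: feeder track whose nest is empty, with three dowels waiting (left, middle or right). 88 x 60 mm; the three stand 66 mm apart along y on one fixed 10 mm base plate. Origin on its underside (10 mm above the worktop), below its dowel stop; x up the 10 degree slope, nest at the -x end.
- pad_a (a point): centre of the top of the round black push pad (22 mm across) of lane_a's spring plunger, which slides straight down; 94 mm above the worktop when up, 9 mm up the track (x) from the lane's origin. Post nuts 25 mm either side (y) end 10.5 mm below it; all else is lower.
- lane_b: feeder track whose nest already holds a dowel, with two more waiting; to be left alone. 88 x 60 mm; the three stand 66 mm apart along y on one fixed 10 mm base plate. Origin on its underside (10 mm above the worktop), below its dowel stop; x up the 10 degree slope, nest at the -x end.
- pad_b (a point): centre of the top of the round black push pad (22 mm across) of lane_b's spring plunger, which slides straight down; 94 mm above the worktop when up, 9 mm up the track (x) from the lane's origin. Post nuts 25 mm either side (y) end 10.5 mm below it; all else is lower.
- lane_c: feeder track whose nest already holds a dowel, with two more waiting; to be left alone. 88 x 60 mm; the three stand 66 mm apart along y on one fixed 10 mm base plate. Origin on its underside (10 mm above the worktop), below its dowel stop; x up the 10 degree slope, nest at the -x end.
- pad_c (a point): centre of the top of the round black push pad (22 mm across) of lane_c's spring plunger, which slides straight down; 94 mm above the worktop when up, 9 mm up the track (x) from the lane's origin. Post nuts 25 mm either side (y) end 10.5 mm below it; all else is lower.
- plunger_a (a joint): downward travel of lane_a's plunger, m: 0 up, 0.010 bottom stop (the others work alike). Spring: about 1.5 N at the top, 3.5 N at the bottom; it returns when let go. Pressed, a blade drops behind the first dowel in the queue and holds the rest; from 4.5 mm down the stop frees the first dowel, which rolls to the nest. As it rises the queue moves up.
- nest_a (a point): where the centre of a dowel lies when it rests in the nest at the low end of lane_a, 17 mm from the lane's origin towards -x, 49 mm above the worktop; fixed to the lane.
- nest_b (a point): where the centre of a dowel lies when it rests in the nest at the low end of lane_b, 17 mm from the lane's origin towards -x, 49 mm above the worktop; fixed to the lane.
- nest_c (a point): where the centre of a dowel lies when it rests in the nest at the low end of lane_c, 17 mm from the lane's origin towards -x, 49 mm above the worktop; fixed to the lane.
- dowel_a1: plain brass dowel, a cylinder 16 mm across and 28 mm long, about 45 g, lying across lane_a, at the start first in the queue, against the stop; origin at its centre, y along its axis. Rolls freely.
- dowel_a2: plain brass dowel, a cylinder 16 mm across and 28 mm long, about 45 g, lying across lane_a, at the start second in the queue; origin at its centre, y along its axis. Rolls freely.
- dowel_a3: plain brass dowel, a cylinder 16 mm across and 28 mm long, about 45 g, lying across lane_a, at the start third in the queue; origin at its centre, y along its axis. Rolls freely.
- dowel_b1: plain brass dowel, a cylinder 16 mm across and 28 mm long, about 45 g, lying across lane_b, at the start in the nest; origin at its centre, y along its axis. Rolls freely.
- dowel_b2: plain brass dowel, a cylinder 16 mm across and 28 mm long, about 45 g, lying across lane_b, at the start first in the queue, against the stop; origin at its centre, y along its axis. Rolls freely.
- dowel_b3: plain brass dowel, a cylinder 16 mm across and 28 mm long, about 45 g, lying across lane_b, at the start second in the queue; origin at its centre, y along its axis. Rolls freely.
- dowel_c1: plain brass dowel, a cylinder 16 mm across and 28 mm long, about 45 g, lying across lane_c, at the start in the nest; origin at its centre, y along its axis. Rolls freely.
- dowel_c2: plain brass dowel, a cylinder 16 mm across and 28 mm long, about 45 g, lying across lane_c, at the start first in the queue, against the stop; origin at its centre, y along its axis. Rolls freely.
- dowel_c3: plain brass dowel, a cylinder 16 mm across and 28 mm long, about 45 g, lying across lane_c, at the start second in the queue; origin at its centre, y along its axis. Rolls freely.
- hex_key_0: black hexagon key lying flat, 29x88x5 mm; origin at the centre of its underside. A bystander: leave alone.
- spanner: small open-ended spanner lying flat, 23x123x4 mm; origin at the centre of its underside. A bystander: leave alone.
- nozzle: brass air nozzle standing upright, 17x19x60 mm; origin at the centre of its underside. A bystander: leave alone.
- loupe: black stand loupe, 36x36x32 mm; origin at the centre of its underside. A bystander: leave alone.
- vial_1: glass sample vial with a black cap, standing, 21x20x46 mm; origin at the centre of its underside. A bystander: leave alone.

How it is judged:
By the outcome, as a careful person would: the job done as asked, in the order asked, and still so for the second after the job is handed in, with the robot touching nothing.
It also fails if it takes over 29 s, if anything falls off the work surface, if the arm or the gripper's body presses on something with over 40 N, if the wrist force passes 120 N, or if a joint passes its speed limit or range.

## Working session

There is one attempt and no reset: what is moved stays moved. The work goes in short steps, each a Python script; the robot and the scene stay as the last script left them, time stands still between calls to the robot, and variables do not carry over. Pictures are saved under pics/ and viewed, at most 10 in all, crops included, and the job is handed in when it is done.

```bash
mkdir -p pics; python3 - <<'E'
from station import manip, eyes
import cv2,numpy as np
for n in("top","scene"):
    c=eyes.capture(n); np.savez(n+".npz",**c); cv2.imwrite(f"pics/{n}.png",c["pixels"][...,::-1]); print(n,c["T"].round(2).tolist(),c["intrinsics"].tolist())
print(manip.state())
E
```

```text
top [[0.15, -0.88, 0.45, 98.82], [-0.99, -0.14, 0.06, -43.82], [0.01, -0.46, -0.89, 1065.96], [0.0, 0.0, 0.0, 1.0]] [[443.730138146812, 0.0, 321.9434506118805], [0.0, 443.730138146812, 198.3046336769208], [0.0, 0.0, 1.0]]
scene [[-0.47, -0.49, 0.73, -51.69], [-0.88, 0.28, -0.38, 386.83], [-0.02, -0.82, -0.57, 625.86], [0.0, 0.0, 0.0, 1.0]] [[384.30862015181486, 0.0, 326.1706179540806], [0.0, 384.30862015181486, 198.7054467843298], [0.0, 0.0, 1.0]]
{'time_s': 0.1, 'q': array([-1.18838397e+00,  1.31069845e-01,  1.48917717e+00, -3.28631988e-06,
        1.52299351e+00, -8.53927812e-02]), 'joint_velocities': array([-0.00071747, -0.00196848, -0.00204263, -0.00025985,  0.00112291,
        0.00156818]), 'joint_torque': array([ 1.87310063e-03, -5.61340356e+01, -4.93093836e+01,  7.69622298e-02,
        2.91609485e-02, -7.21923266e-05]), 'position': array([ 270.38732459, -535.04635127,  217.69805204]), 'eef_rot': array([ 9.72768936e-01,  2.31775578e-01, -1.23536211e-04, -8.14622423e-04]), 'contact_force': array([ 0.52756377,  0.37847483, -0.10986326]), 'torque': array([ 0.05010188, -0.03197114, -0.01490697]), 'gripper_force': 0.0, 'gripper_width': 92.92139997686361}
```

View pics/top.png

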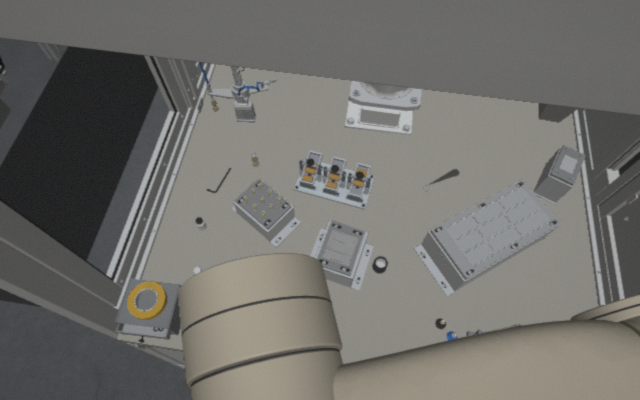

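View pics/scene.png

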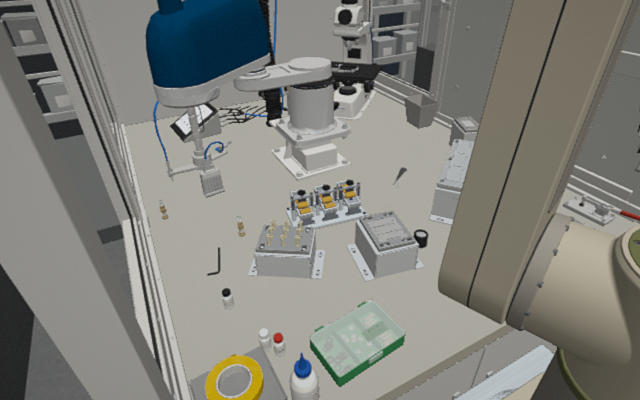

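The top view shows the feeders at about (310,165), (335,175) and (360,178). The scene view shows them at (303,200), (327,195) and (350,190). Next I'll enlarge both views and locate the pads.

```bash
cat > h.py <<'E'
import numpy as np,cv2
def ray(c,uv,z):
    d=c["T"][:3,:3]@np.linalg.solve(c["intrinsics"],[uv[0],uv[1],1.]); o=c["T"][:3,3]
    return o+d*(z-o[2])/d[2]
def proj(c,p):
    q=np.linalg.inv(c["T"])@np.append(p,1); q=c["intrinsics"]@q[:3]; return q[:2]/q[2]
E
python3 - <<'E'
import cv2,numpy as np
from h import *
t=dict(np.load("top.npz"));s=dict(np.load("scene.npz"))
a=cv2.resize(t["pixels"][145:215,285:385],(800,560),interpolation=cv2.INTER_CUBIC)
b=cv2.resize(s["pixels"][170:235,280:370],(800,578),interpolation=cv2.INTER_CUBIC)
cv2.imwrite("pics/tc.png",a[...,::-1]);cv2.imwrite("pics/sc.png",b[...,::-1])
for uv in[(310,163),(336,162),(361,168)]: print(ray(t,uv,94))
for uv in[(303,187),(325,187),(349,182)]: print(ray(s,uv,94))
E
```

```text
[691.74587116  66.5765103   94.        ]
[705.05225604   0.96430689  94.        ]
[697.067106   -64.62874432  94.        ]
[713.51826543  56.00701416  94.        ]
[685.60731489   6.86793975  94.        ]
[675.99728478 -58.93937021  94.        ]
```

View pics/tc.png

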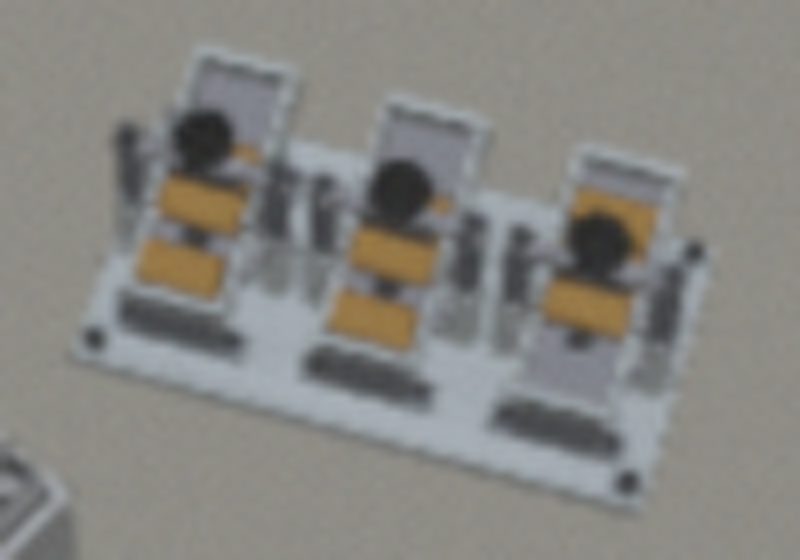

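View pics/sc.png

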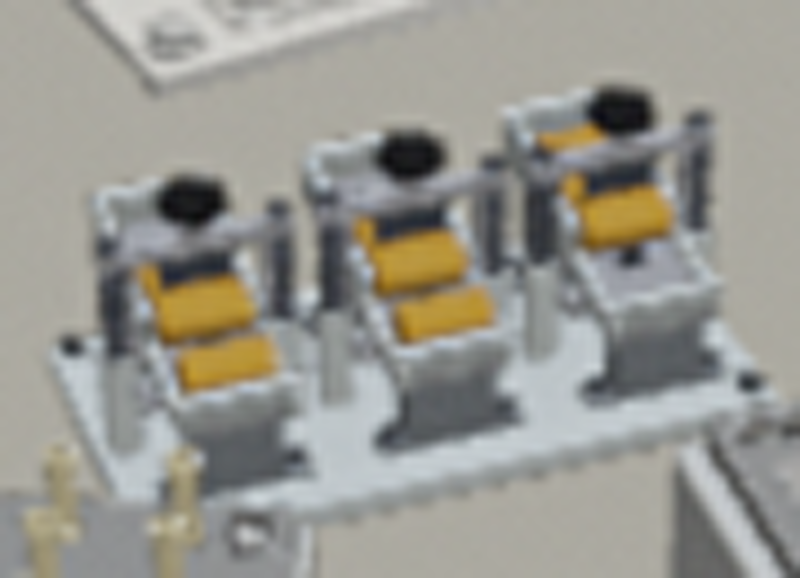

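The right-hand lane's nest is empty: its pad is at top (360,175) and scene (350,182). The other two nests hold dowels. Next I'll triangulate the pads and check for tall obstacles.

```bash
python3 - <<'E'
import numpy as np
from h import *
from station import manip
t=dict(np.load("top.npz"));s=dict(np.load("scene.npz"))
T=[(203,140),(400,191),(600,241)];S=[(193,201),(410,156),(620,110)]
for a,b in zip(T,S):
    ua=np.array(a)/8+[285,145]-.5; ub=np.array(b)/[800/90,578/65]+[280,170]-.5
    print(ua,ub,ray(t,ua,94).round(1),ray(s,ub,94).round(1))
print(manip.tcp_to_grasp)
for c in(t,s):
    v,u=np.mgrid[:400,:640];d=c["depth"].astype(float)
    P=(np.linalg.inv(c["intrinsics"])@np.stack([u.ravel(),v.ravel(),np.ones(u.size)]))*d.ravel()
    P=(c["T"][:3,:3]@P).T+c["T"][:3,3]; ok=d.ravel()>0
    for x in range(450,950,50):
        print(x,[int(P[m,2].max()) if (m:=ok&(abs(P[:,0]-x)<25)&(abs(P[:,1]-y)<25)).any() else -1 for y in range(200,-450,-50)])
E
```

```text
[309.875 162.   ] [301.2125     192.10380623] [694.7  67.4  94. ] [694.2  70.1  94. ]
[334.5   168.375] [325.625     187.0432526] [685.5   2.2  94. ] [684.6   5.6  94. ]
[359.5   174.625] [349.25       181.87024221] [677. -63.  94.] [676.2 -59.8  94. ]
-18.8
450 [4, 5, 3, 6, 91, 89, 87, 37, 6, 5, 107, 105, 5]
500 [68, 80, 30, 7, 89, 91, 88, 37, 6, 104, 106, 107, 106]
550 [105, 105, 101, 5, 88, 88, 86, 6, 5, 107, 108, 107, 107]
600 [104, 103, 103, 5, 5, 6, 6, 7, 6, 5, 105, 107, 108]
650 [78, 67, 60, 60, 60, 96, 87, 5, 6, 5, 6, 106, 107]
700 [57, 5, 96, 100, 96, 96, 84, 8, 6, 6, 5, 5, 105]
750 [42, 7, 67, 70, 69, 70, 14, 6, 5, 10, 9, 8, 7]
800 [226, 6, 5, 4, 7, 5, 6, 7, 6, 7, 6, 10, 5]
850 [196, 5, 7, 5, 6, 6, 6, 7, 6, 6, 6, 6, 5]
900 [5, 6, 6, 5, 146, 166, 178, 170, 147, 6, 7, 7, 5]
450 [3, 3, 3, 8, 87, 88, 86, 34, 4, 2, -1, -1, -1]
500 [66, 79, 9, 5, 89, 88, 87, 34, 3, 103, 103, -1, -1]
550 [104, 104, 103, 3, 87, 87, 85, 3, 4, 104, 105, 105, -1]
600 [105, 104, 103, 3, 4, 3, -1, 3, 4, 3, 104, 105, 105]
650 [78, -1, 59, 59, 59, 96, 85, 4, 3, 3, 3, 103, 104]
700 [48, 2, 95, 96, 96, 95, 85, 3, 4, 6, 4, 4, 103]
750 [3, 3, 69, 69, 69, 69, 66, 3, 4, 6, 7, 9, 3]
800 [512, 448, 3, 3, 3, 1, 4, 3, 4, 4, 6, 6, 4]
850 [519, 517, 502, 4, 3, 4, 3, 3, 3, 3, 4, 3, 4]
900 [519, 513, 511, 505, 318, 325, 326, 326, 146, 4, 4, 4, 3]
```

```bash
python3 - <<'E'
import numpy as np,cv2
from h import *
from station import manip,eyes,fingers
a=np.radians(-7.8)/2
manip.goto([640,-56,230],[np.cos(a),np.sin(a),0,0])
fingers.set_gripper(0,10)
c=eyes.capture("wrist");np.savez("wrist.npz",**c);cv2.imwrite("pics/w1.png",c["pixels"][...,::-1])
st=manip.state();print(st["time_s"],st["position"],st["eef_rot"],st["contact_force"],st["gripper_width"],proj(c,[676.6,-61.4,94]),proj(c,st["position"]))
E
```

```text
3.7667 [639.99244678 -55.99780806 229.99886537] [ 9.97684717e-01 -6.80088590e-02 -5.14501847e-06 -1.43362073e-05] [-0.43959576  0.26001674  0.22997578] 0.512511447505466 [319.27119507 160.93190512] [318.41414683 243.41678856]
```

View pics/w1.png

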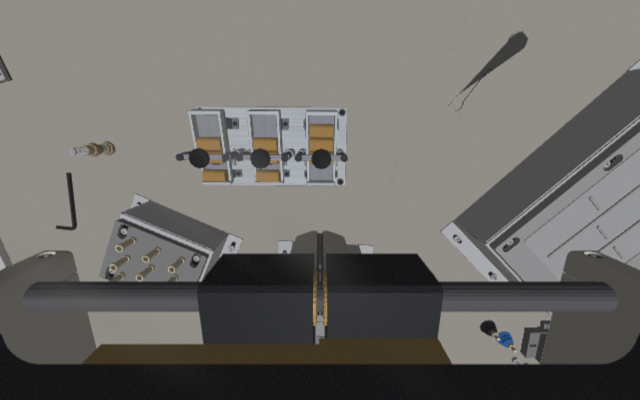

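The wrist view shows the target pad at (321,158), close to the prediction of (319,161), and its nest is empty. I'll refine the position and measure the fingers' extent by depth.

```bash
python3 - <<'E'
import numpy as np,cv2
from h import *
c=dict(np.load("wrist.npz"))
g=c["pixels"].max(2)
n,l,s,ce=cv2.connectedComponentsWithStats((g<45).astype(np.uint8)[140:175,170:360])
for i in range(1,n):
    if s[i,4]>100: p=ce[i]+[170,140]; print(p,s[i],ray(c,p,94).round(1))
m=(l==l[158-140,321-170])
for th in range(45,46):
    k=cv2.morphologyEx((g<45).astype(np.uint8)[140:175,170:360],cv2.MORPH_OPEN,cv2.getStructuringElement(cv2.MORPH_ELLIPSE,(11,11)))
    n,l,s,ce=cv2.connectedComponentsWithStats(k)
    for i in range(1,n): p=ce[i]+[170,140]; print("open",p,s[i],ray(c,p,94).round(1),c["depth"][int(p[1]),int(p[0])])
st=[]
for v,u in [(238,320),(245,317),(245,323),(265,320),(265,310),(265,230),(265,420),(300,230),(300,300)]:
    d=c["depth"][v,u]; q=np.linalg.solve(c["intrinsics"],[u,v,1.])*d; print((v,u),(c["T"]@np.append(q,1))[:3].round(1)-np.array([640,-56,230]))
E
```

```text
[196.45303867 158.55248619] [ 20   9  15  18 181] [696.9  69.   94. ]
[320.69747899 158.11344538] [142  10  18  18 238] [679.4 -63.3  94. ]
open [320.15555556 156.48333333] [143  10  16  15 180] [681.2 -63.   94. ] 298.91116
open [196.62962963 160.35185185] [ 21  15  12  12 108] [695.   69.3  94. ] 301.3517
(238, 320) [ 7.9 -2.1 10.7]
(245, 317) [ 7.9 -0.4 20.5]
(245, 323) [ 9.1 -3.9 24.2]
(265, 320) [ 7.7 -2.  44.3]
(265, 310) [36.4 -3.1 98.9]
(265, 230) [39.  18.4 98.2]
(265, 420) [ 31.9 -32.6  97.9]
(300, 230) [ 35.1  15.9 109. ]
(300, 300) [ 32.9  -0.5 109. ]
```

```bash
python3 - <<'E'
import numpy as np,cv2
from h import *
from station import manip,eyes
x,y=678.2,-62.4
manip.move_straight([x,y,130],rate=120)
manip.move_straight([x,y,98],rate=60)
f=lambda:(manip.state()["position"].round(2),manip.state()["contact_force"].round(2))
print(f())
for z in (92,89,86.5):
    manip.move_straight([x,y,z],rate=20); print(f())
manip.wait(0.8)
c=eyes.capture("scene")
manip.move_straight([x,y,98],rate=25);print(f())
manip.move_straight([640,-56,230],rate=150)
manip.wait(.3)
w=eyes.capture("wrist");d=eyes.capture("scene")
z=lambda i:cv2.resize(i["pixels"][165:230,280:380],(400,260),interpolation=cv2.INTER_CUBIC)
k=cv2.resize(w["pixels"][90:200,170:370],(800,440),interpolation=cv2.INTER_CUBIC)
pic=np.vstack([k[:340],np.hstack([z(c),z(d)])])
cv2.imwrite("pics/after.png",pic[...,::-1]);print(manip.state()["time_s"])
E
```

```text
(array([678.15, -62.4 ,  97.84]), array([-0.99, -0.55,  0.93]))
(array([678.51, -62.45,  92.32]), array([ 2.03, -0.02,  1.78]))
(array([678.46, -62.44,  89.16]), array([ 1.63, -0.95,  3.25]))
(array([678.34, -62.42,  86.5 ]), array([1.92, 0.41, 3.21]))
(array([677.73, -62.32,  97.53]), array([ 0.07,  0.41, -0.6 ]))
9.4417
```

View pics/after.png

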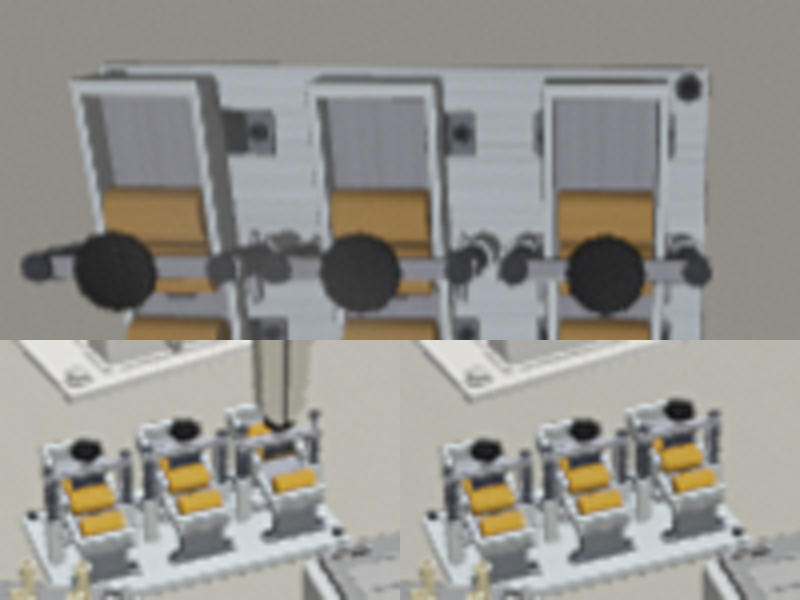

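The right-hand lane now has one dowel in its nest, around (695,480) in the composite. The queue has moved up to the stop, the pad is back up, and the other two lanes look unchanged.

```bash
python3 -c "
from station import manip
print(manip.close_job())"
```

```text
the job is handed in; nothing more can be done
None
```

I pressed the right-hand feeder's plunger once: exactly one dowel rolled into its nest, the plunger sprang back up, the arm moved clear, and the job was handed in at about 9.5 s.

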